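# Nip a glued book in the press

## Task

A freshly cased-in book lies half out of the hand book press. Slide it in gently until its far edge sits flush and square against the back stop, then wind the handwheel clockwise by its upright handle until the platen just bites on the book and the wheel turns stiffer, and from that point give the pointer one more long mark on the dial (an eighth of a turn). Do not squeeze harder than that; let go, and leave the things round about where they are.

Things in the scene. Friction and masses are not known exactly. Their poses are not given: they have to be found in the camera images.
- press: Hand book press, grey steel, fixed. Base 245 (x) x 270 (y) x 22 mm; columns, 18 mm diameter, at y = +-112 mm; crosshead 46 x 272 mm between z = 130 and 160 mm. Origin on the desk under the screw axis; +x from its open front to the back, z up. On the base a plywood pressing board, x = -130 to +82 mm, top 30 to 38 mm above the desk (varies).
- stop (a point): Middle of the top front edge of the back stop: a polished, slippery steel bar across the press, 176 mm wide, its front face at press x = +85 mm, its top 60 mm above the desk.
- dial (a point): Centre of the top face of the fixed dial plate, on the screw axis 164 mm above the desk: light metal disc, 154 mm diameter, a long mark every 45 degrees, short ones every 9. The handwheel turns above it. Under the crosshead hangs the platen (150 x 130 mm), felt-faced on stiff springs, a few mm over the book, so the angle at which it meets the book must be felt.
- book: Closed book, dark cover, flat on the board: 200 mm deep (its x), 150 mm wide (y), 20 mm thick, 0.5 kg. Origin: centre of its underside. Starts 35 to 55 mm out to the front, a little askew. Home: far edge (x = +100 mm) flush and square on the back stop, origin at press x = -15 mm. Slides with 2 to 4 N; squaring it on the solid stop takes 6 to 15 N; never push with 30 N.
- wheel (a joint): Handwheel angle, rad; grows clockwise seen from above, which lowers the platen. Starts at 0 to 0.3; the pad meets the book between 1 and 3. An eighth of a turn is 0.785. Running free it takes a steady 8 to 11 N at the handle (stays where left). At first touch this rises by about 2 N, and by 7 N in all after the eighth of a turn, the press force by about 105 N.
- handle (a point): Middle of the upright wooden handle on the wheel: round grip, 18 mm diameter, 47 mm high, vertical, revolving freely on its stem, 60 mm from the screw axis, on a circle about it. This point is about 217 mm above the desk; the grip's top is 24 mm higher, the steel rim's top 27 mm lower. Turning it under load takes up to 18 N, so it needs a firm grip.
- pointer (a point): Tip of the small steel pointer on the wheel's outer rim, diametrically opposite the handle, 79 mm from the axis, just above the dial's marks. At the end of the job it stands towards the far side of the press.
- glue_bottle: Standing glue bottle, 39 mm diameter, 129 mm high, right of the press; bystander. Origin under its centre.
- tape_roll: Roll of masking tape lying flat, 100 mm diameter, 25 mm high, right of the press; bystander. Origin under its centre.
- ink_bottle: Small standing bottle, 31 mm diameter, 88 mm high, right of the press; bystander. Origin under its centre.

How it is judged:
On the way, in this order (a step that is already met when the one before it is completed fails the run):
1. the book is home, square against the back stop, before the platen is down on it (x of book in the frame of press above -0.019 m and angle between the x axis of book and the x axis of press, either way round below 0.04 rad and contact force between press and book below 35 N), for 0.2 s.
2. the platen presses the home book (x of book in the frame of press above -0.019 m and contact force between press and book above 70 N), for 0.2 s.
At the end, for the whole second after the job is handed in: The book lies home: far edge within 4 mm of the back stop, square within 0.04 rad, centred within 25 mm; the press bears on it with 70 to 135 N (about 0.42 to 1.1 rad past first touch); book at rest (all of step 2 and y of book in the frame of press between -0.025 and 0.025 m and angle between the x axis of book and the x axis of press, either way round below 0.04 rad and contact force between press and book below 135 N and linear speed of book below 0.01 m/s).
It fails at once if the book is crushed: the press bears on it with more than 175 N (contact force between press and book above 175 N).
It fails at once if the book is shoved with more than 30 N (contact force between the fingers and book above 30 N).
It fails at once if a bystander is disturbed (distance of any of glue_bottle, tape_roll, ink_bottle from where it was at the start of the episode above 0.02 m).
It also fails if it takes over 72 s, if anything falls off the work surface, if the arm or the gripper's body presses on something with over 40 N, if the wrist force passes 120 N, or if a joint passes its speed limit or range.

## Robot

A 6-joint arm with a two-finger parallel gripper is mounted at the origin on a cart in front of the work surface, level with it; the furniture and walls round the work are solid. World frame = base frame: x ahead of the robot, y to its left, z up, the work surface at z = 0. Lengths are in m, angles in rad, forces in N, time in s.
With the tool pointing down it reaches from about 0.35 to 0.775 m from the base axis. Payload 7.3 kg.
Tool frame: the origin (TCP) lies midway between the tips of the shut fingers; the grasp point (between the pads) lies 19 mm behind it; z points along the fingers, x is the direction in which the jaws open and shut, and the axes are right-handed (so a half turn about z gives the same grasp; the last joint's range is limited). The gripper opens to 92 mm and grips with 3 to 60 N. Pads are 19 mm wide; open, the fingers measure 130 mm over their backs; the gripper's body (75 mm by 190 mm) begins 47 mm behind the grasp point.
Start: joints at [-1.423, 0.342, 1.524, -0, 1.275, -0.146], TCP at [0.152, -0.503, 0.227] pointing down, gripper open.
Joint ranges: [-2.53, 2.53], [-0.77, 2.02], [0.04, 2.7], [-1, 4.14], [0.28, 2.66], [-3.11, 3.11]. Speed limits (rad/s): [2.57, 2.57, 3.14, 3.14, 3.14, 3.14].

## Interface

Orientations are given as [roll, pitch, yaw] about the fixed x, y, z axes, in that order (R = Rz(yaw) Ry(pitch) Rx(roll)).
In Python, from plant import env gives the robot as it stands. The module is installed in compiled form; this text tells all that it offers.
- The arm moves only by the tool send_rows, never from a script. Its argument "commands" is a list of rows, each an object of numbers: "gripper": the finger opening in cm, from 0 to 9.18; "x", "y", "z": the shift along the tool's x, y, z in cm; "turn": the turn about the tool's z in degrees. A call has 1 to 20 rows; each row is the pose to reach, as a shift and turn from the pose commanded when the call began, along the tool's axes at that moment; what a row does not reach only later rows make up. A row lasts 1/8 s, in which the tool goes at most 62.5 mm and 10.7 degrees, less where a joint would pass 70% of its speed; a pose out of reach is approached as far as the arm can. A call with a gripper value outside its range is refused whole. The fingers move at their own pace and stop on an object; "newtons" is the grip in N (left out, the last holds). Time passes only in rows, so rows that repeat a pose let the fingers close. It gives the time, the measured TCP pose, the force and the opening at its end, in the units of the state.
- env.read_state(): the state, without advancing time (a new reading comes with each control period).
- env.camera(name): name is "scene" or "top" or "wrist"; returns the picture (384x512x3 uint8, red, green, blue); there is no depth.
- env.get_calibration(name): a dict with "K" (3x3 intrinsics, pixels), "world_from_camera" (4x4, takes a point from camera to world coordinates). Camera axes: x right, y down, z forward; pixel columns grow to the right and rows downward; lengths in m; the calibration is good to about 2 mm. A picture is of the moment at which its call begins: read the wrist's pose just before it. get_calibration takes no time and is no camera call; for the wrist camera it gives the pose at the moment of the call.
- env.job_done(): hands the job in, once; it reports no verdict.
The state is a dict: "time_s": time; "joint_pos": joint angles; "qvel": joint speeds; "effort": joint torques, N m; "position": TCP position; "tool_rot": TCP orientation; "contact_force": force on the tool from outside, world axes, zero at the start; "torque": the same for the moment, N m; "width": finger opening in m.
Only numpy, scipy, OpenCV 4.12 (cv2) and the standard library are available. Lean on these libraries where they do the work, as an engineer would, in place of code of your own. Each camera call takes 0.05 s, during which the arm holds its last target.

## Working session

There is one attempt and no reset: what is moved stays moved. The work goes in short steps, Python scripts to look and compute and a tool call to move; the robot and the scene stay as the last step left them, time stands still between calls to the robot, and variables do not carry over. Pictures are saved under pics/ and viewed, and the job is handed in when it is done.

Besides the shell and the picture viewer there is one more tool, called by a JSON object that holds its "api" and its "payload". send_rows: Moves the arm, as the interface text tells. Its arguments: {"type":"object","properties":{"commands":{"type":"array"},"newtons":{"type":"number"}},"required":["commands"]}

```bash
mkdir -p pics
python3 - <<'E'
from plant import env
import cv2,numpy as np
s=env.read_state()
for k,v in s.items(): print(k,np.round(v,4))
for n in ["scene","top","wrist"]:
    im=env.camera(n); cv2.imwrite(f"pics/{n}0.png",im[:,:,::-1])
    c=env.get_calibration(n); print(n,np.round(c["K"],1).tolist(),np.round(c["world_from_camera"],4).tolist())
E
```

```text
time_s 0.0
joint_pos [-1.423   0.3427  1.525  -0.      1.2754 -0.146 ]
qvel [0.0012 0.0014 0.0005 0.0007 0.0009 0.0007]
effort [ 6.00000e-04 -4.31235e+01 -2.44220e+01  7.16000e-02  5.59000e-02
 -1.00000e-04]
position [ 0.152  -0.5021  0.226 ]
tool_rot [-3.1414e+00  1.5000e-03 -1.2770e+00]
contact_force [ 0.2204 -0.0197 -0.7566]
torque [-0.0121 -0.0074  0.0144]
width 0.0921
scene [[347.5, 0.0, 250.9], [0.0, 347.5, 188.9], [0.0, 0.0, 1.0]] [[0.8655, -0.3411, 0.3667, 0.2564], [-0.5006, -0.6122, 0.612, -0.5426], [0.0158, -0.7133, -0.7007, 0.7713], [0.0, 0.0, 0.0, 1.0]]
top [[403.5, 0.0, 253.6], [0.0, 403.5, 183.6], [0.0, 0.0, 1.0]] [[-0.0038, -0.9901, 0.1406, 0.3856], [-1.0, 0.0046, 0.0059, 0.0116], [-0.0065, -0.1406, -0.99, 1.2985], [0.0, 0.0, 0.0, 1.0]]
wrist [[274.4, 0.0, 258.4], [0.0, 274.4, 189.9], [0.0, 0.0, 1.0]] [[0.2894, -0.9221, -0.2568, 0.2202], [-0.9572, -0.2794, -0.0755, -0.4812], [-0.0021, 0.2677, -0.9635, 0.3835], [0.0, 0.0, 0.0, 1.0]]
```

View pics/scene0.png

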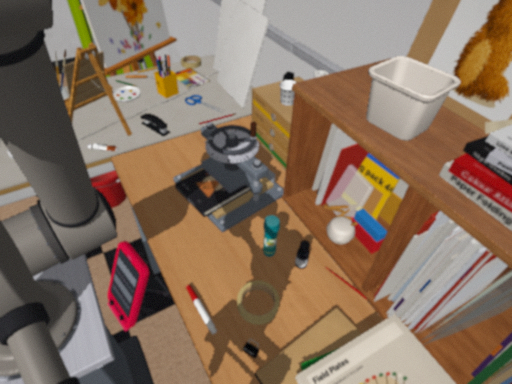

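View pics/top0.png

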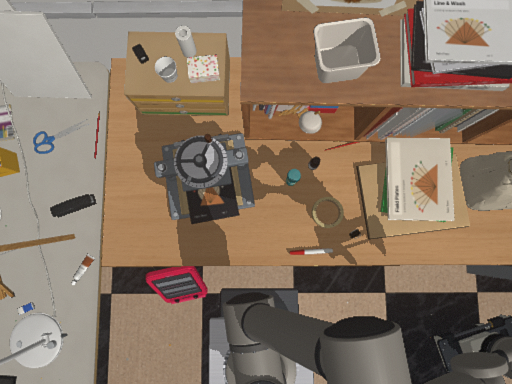

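View pics/wrist0.png

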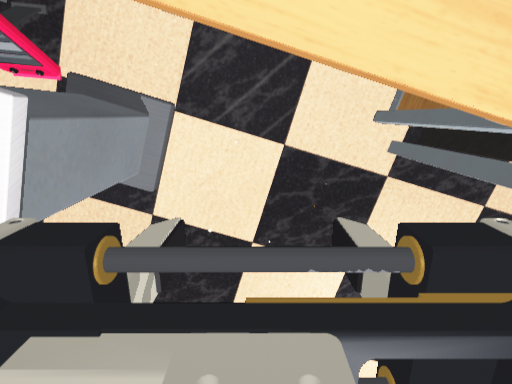

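Run:
```python
import cv2
im=cv2.imread("pics/top0.png"); c=im[110:240,130:280]; cv2.imwrite("pics/top0z.png",cv2.resize(c,None,fx=4.6,fy=4.6,interpolation=cv2.INTER_CUBIC)[:600])
im=cv2.imread("pics/scene0.png"); c=im[110:240,165:325]; cv2.imwrite("pics/scene0z.png",cv2.resize(c,None,fx=4.6,fy=4.6,interpolation=cv2.INTER_CUBIC))
```

```text
(no output)
```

View pics/top0z.png

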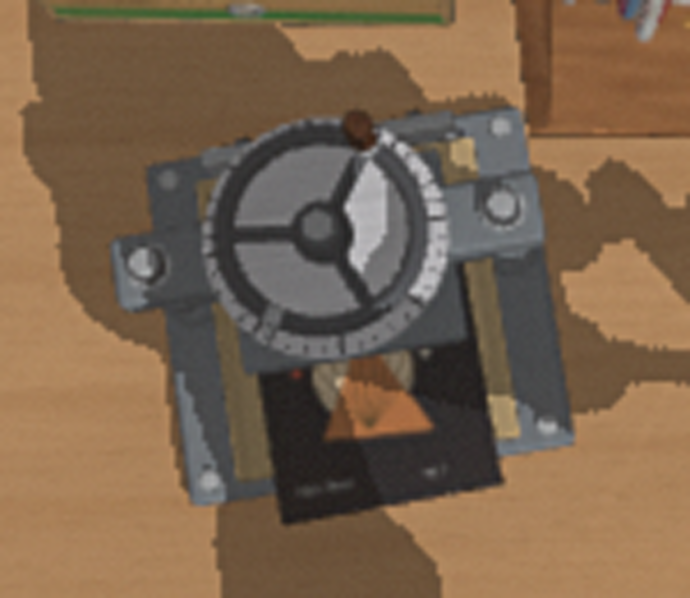

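View pics/scene0z.png

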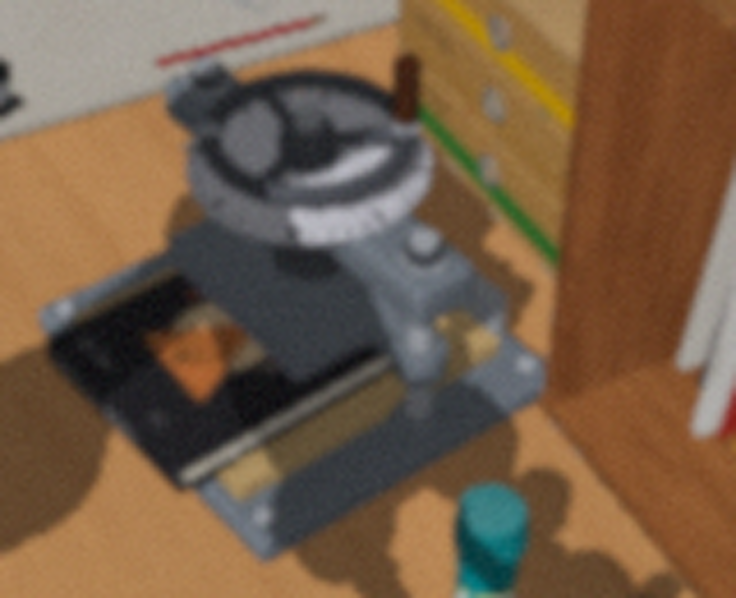

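```bash
cat > h.py <<'E'
import numpy as np
from plant import env
def ray(n,u,v,z,cal=None):
    c=cal or env.get_calibration(n); K=np.array(c["K"]);T=np.array(c["world_from_camera"])
    d=T[:3,:3]@np.linalg.solve(K,[u,v,1.]); o=T[:3,3]
    return (o+d*(z-o[2])/d[2])
def proj(n,P,cal=None):
    c=cal or env.get_calibration(n); K=np.array(c["K"]);T=np.array(c["world_from_camera"])
    p=np.linalg.inv(T)@np.r_[P,1.]; q=K@p[:3]; return q[:2]/q[2]
E
python3 - <<'E'
from h import *
from scipy.optimize import least_squares
f=lambda u,v,z: ray("top",130+u/4.6,110+v/4.6,z)
pts={'nutR':(502,205,.165),'nutL':(145,263,.165),'cFR':(573,440,.022),'cFL':(193,503,.022),'cBR':(522,108,.022),'cBL':(150,168,.022),'hub':(321,225,.21),'book R':(500,483,.054),'bookL':(283,522,.054),'handle':(358,125,.24),'dialc':(325,238,.164),'glue':(0,0,0)}
W={k:f(*v) for k,v in pts.items()}
for k,v in W.items(): print(k,v.round(4))
print('glue',ray("top",294,176,.129),'ink',ray("top",315,162,.088))
mod={'nutR':(0,-.112),'nutL':(0,.112),'cFR':(-.1225,-.135),'cFL':(-.1225,.135),'cBR':(.1225,-.135),'cBL':(.1225,.135),'dialc':(0,0)}
def res(p):
    c,s=np.cos(p[2]),np.sin(p[2]);r=[]
    for k,m in mod.items():
        r+= [p[0]+c*m[0]-s*m[1]-W[k][0],p[1]+s*m[0]+c*m[1]-W[k][1]]
    return np.array(r)
s=least_squares(res,[.55,.15,0.15]);print(s.x,(s.fun.reshape(-1,2)*1000).round(1))
d=W['book R'][:2]-W['bookL'][:2];print(np.linalg.norm(d),np.arctan2(d[0],-d[1]))
E
```

```text
nutR [0.6309 0.0594 0.165 ]
nutL [0.5953 0.2812 0.165 ]
cFR [0.4963 0.0163 0.022 ]
cFL [0.4541 0.2775 0.022 ]
cBR [0.7318 0.0514 0.022 ]
cBL [0.6897 0.3137 0.022 ]
hub [0.6095 0.1658 0.21  ]
book R [0.4649 0.0652 0.054 ]
bookL [0.4394 0.2103 0.054 ]
handle [0.6629 0.1407 0.24  ]
dialc [0.6107 0.1697 0.164 ]
glue [0.8205 0.4315 0.    ]
glue [ 0.57368216 -0.1001104   0.129     ] ink [ 0.62320705 -0.16880337  0.088     ]
[0.60123901 0.16702602 0.1559859 ] [[-12.2  -3. ]
 [-11.4  -3.6]
 [  4.9  -1.7]
 [  5.2   3.9]
 [ 11.5   1.3]
 [ 11.6   5.8]
 [ -9.5  -2.6]]
0.1472655128175788 0.17359843678383874
```

```bash
cat >> h.py <<'E'
def rows(start,wps):
    """start,wps: x,y,z,yaw ; prints x,y,z cm and turn deg in tool axes of start"""
    yaw=start[3]; X=np.array([np.cos(yaw),np.sin(yaw),0]);Y=np.array([np.sin(yaw),-np.cos(yaw),0])
    for w in wps:
        d=np.array(w[:3])-np.array(start[:3])
        print(dict(x=round(float(d@X)*100,2),y=round(float(d@Y)*100,2),z=round(-d[2]*100,2),turn=round(float(-np.degrees(w[3]-yaw)),1)))
E
python3 - <<'E'
from h import *
for n,u,v,z in [("shelf foot",243,137,0),("cab foot r",228,113,0),("cab foot l",128,113,0)]: print(n,ray("top",u,v,z).round(3))
for z in (.2,.3,.4): print(z,ray("top",243,104,z).round(3),ray("top",228,95,z).round(3))
rows((.152,-.503,.227,-1.277),[(.25,-.40,.25,-.75),(.36,-.22,.25,.0),(.40,-.03,.24,1),(.405,.132,.20,1.727)])
E
```

```text
shelf foot [0.726 0.054 0.   ]
cab foot r [0.808 0.104 0.   ]
cab foot l [0.81  0.438 0.   ]
0.2 [0.769 0.047 0.2  ] [0.796 0.09  0.2  ]
0.3 [0.734 0.044 0.3  ] [0.759 0.083 0.3  ]
0.4 [0.699 0.041 0.4  ] [0.721 0.076 0.4  ]
{'x': -7.02, 'y': -12.36, 'z': np.float64(-2.3), 'turn': -30.2}
{'x': -21.06, 'y': -28.1, 'z': np.float64(-2.3), 'turn': -73.2}
{'x': -38.09, 'y': -37.43, 'z': np.float64(-1.3), 'turn': -130.5}
{'x': -53.45, 'y': -42.6, 'z': np.float64(2.7), 'turn': -172.1}
```

{"api": "send_rows", "payload": {"commands": [{"gripper": 9.18, "x": -2.3, "y": -4.1, "z": -0.8, "turn": -10}, {"x": -4.7, "y": -8.2, "z": -1.6, "turn": -20}, {"x": -7, "y": -12.4, "z": -2.3, "turn": -30}, {"x": -10.5, "y": -16.3, "z": -2.3, "turn": -40}, {"x": -14, "y": -20.2, "z": -2.3, "turn": -50}, {"x": -17.5, "y": -24.1, "z": -2.3, "turn": -60}, {"x": -21, "y": -28.1, "z": -2.3, "turn": -70}, {"x": -24, "y": -29.7, "z": -2.1, "turn": -80}, {"x": -27, "y": -31.3, "z": -1.9, "turn": -90}, {"x": -30, "y": -33, "z": -1.7, "turn": -100}, {"x": -33, "y": -34.6, "z": -1.5, "turn": -110}, {"x": -36, "y": -36.2, "z": -1.3, "turn": -120}, {"x": -39.5, "y": -37.8, "z": -0.5, "turn": -130}, {"x": -43, "y": -39.2, "z": 0.3, "turn": -140}, {"x": -46.5, "y": -40.4, "z": 1, "turn": -150}, {"x": -50, "y": -41.5, "z": 1.8, "turn": -160}, {"x": -53.4, "y": -42.6, "z": 2.7, "turn": -170}, {"x": -53.4, "y": -42.6, "z": 2.7, "turn": -172}, {"x": -53.4, "y": -42.6, "z": 2.7, "turn": -172}]}}

```text
schema error: expected keys gripper, x, y, z, turn
```

Run:
```python
from h import *
import cv2
s=env.read_state(); c=env.get_calibration("wrist")
im=env.camera("wrist"); cv2.imwrite("pics/w1.png",cv2.resize(im[:,:,::-1],(800,600),interpolation=cv2.INTER_CUBIC))
print(s["position"],s["tool_rot"],s["joint_pos"],s["contact_force"],np.round(c["world_from_camera"],4).tolist())
```

```text
[ 0.15199837 -0.50219714  0.22619986] [-3.14143905e+00  1.17750292e-03 -1.27699632e+00] [-1.42301066e+00  3.42581861e-01  1.52478271e+00 -2.02314910e-05
  1.27541541e+00 -1.46008351e-01] [-0.05295554  0.25954628  0.33637732] [[0.2894, -0.9221, -0.2568, 0.2202], [-0.9572, -0.2794, -0.0755, -0.4812], [-0.0021, 0.2677, -0.9635, 0.3835], [0.0, 0.0, 0.0, 1.0]]
```

View pics/w1.png

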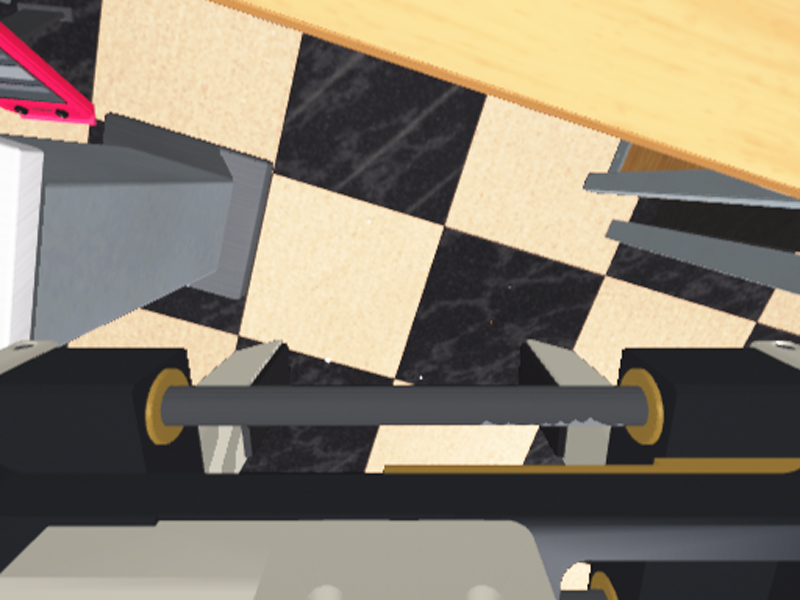

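Run:
```python
from h import *
rows((.152,-.503,.227,-1.277),[(.25,-.40,.30,-1.277),(.36,-.22,.32,-1.277),(.45,-.03,.32,-1.35),(.53,.157,.32,-1.415)])
```

```text
{'x': -7.02, 'y': -12.36, 'z': np.float64(-7.3), 'turn': -0.0}
{'x': -21.06, 'y': -28.1, 'z': np.float64(-9.3), 'turn': -0.0}
{'x': -36.64, 'y': -42.22, 'z': np.float64(-9.3), 'turn': 4.2}
{'x': -52.23, 'y': -55.29, 'z': np.float64(-9.3), 'turn': 7.9}
```

{"api": "send_rows", "payload": {"commands": [{"gripper": 9.18, "x": -3.5, "y": -4.1, "z": -2.5, "turn": 0}, {"gripper": 9.18, "x": -5, "y": -8.2, "z": -5, "turn": 0}, {"gripper": 9.18, "x": -7, "y": -12.4, "z": -7.3, "turn": 0}, {"gripper": 9.18, "x": -10.5, "y": -16.3, "z": -8, "turn": 0}, {"gripper": 9.18, "x": -14, "y": -20.2, "z": -8.5, "turn": 0}, {"gripper": 9.18, "x": -17.5, "y": -24.1, "z": -9, "turn": 0}, {"gripper": 9.18, "x": -21, "y": -28.1, "z": -9.3, "turn": 0}, {"gripper": 9.18, "x": -25, "y": -31.6, "z": -9.3, "turn": 1}, {"gripper": 9.18, "x": -29, "y": -35.1, "z": -9.3, "turn": 2}, {"gripper": 9.18, "x": -33, "y": -38.6, "z": -9.3, "turn": 3}, {"gripper": 9.18, "x": -36.6, "y": -42, "z": -9.3, "turn": 4}, {"gripper": 9.18, "x": -40.5, "y": -45.5, "z": -9.3, "turn": 5}, {"gripper": 9.18, "x": -44.5, "y": -49, "z": -9.3, "turn": 6}, {"gripper": 9.18, "x": -48.5, "y": -52.2, "z": -9.3, "turn": 7}, {"gripper": 9.18, "x": -52.2, "y": -55.3, "z": -9.3, "turn": 7.9}, {"gripper": 9.18, "x": -52.2, "y": -55.3, "z": -9.3, "turn": 7.9}, {"gripper": 9.18, "x": -52.2, "y": -55.3, "z": -9.3, "turn": 7.9}, {"gripper": 9.18, "x": -52.2, "y": -55.3, "z": -9.3, "turn": 7.9}]}}

```text
time_s: 2.45
position: [0.53, 0.1562, 0.3199]
tool_rot: [-3.142, -0.0, -1.416]
contact_force: [-0.0, -0.0, -1.0]
width: 0.0917
```

Run:
```python
from h import *
import cv2,json
s=env.read_state(); c=env.get_calibration("wrist")
im=env.camera("wrist"); cv2.imwrite("pics/w2.png",cv2.resize(im[:,:,::-1],(800,600),interpolation=cv2.INTER_CUBIC))
json.dump({k:np.array(v).tolist() for k,v in c.items() if k in("K","world_from_camera")},open("w2.json","w"))
print(s["time_s"],s["position"],s["tool_rot"],s["joint_pos"],s["contact_force"],np.round(c["world_from_camera"],4).tolist())
```

```text
2.45 [0.52995759 0.15621588 0.31988853] [-3.14157468e+00 -3.60124136e-04 -1.41613075e+00] [ 1.48136933e-01  3.42058720e-01  1.26916577e+00 -3.60293798e-04
  1.53034784e+00  1.56428224e+00] [-0.00631802 -0.02873199 -1.03303663] [[0.1538, -0.952, -0.2648, 0.6004], [-0.9881, -0.1483, -0.0408, 0.1678], [-0.0004, 0.268, -0.9634, 0.4772], [0.0, 0.0, 0.0, 1.0]]
```

View pics/w2.png

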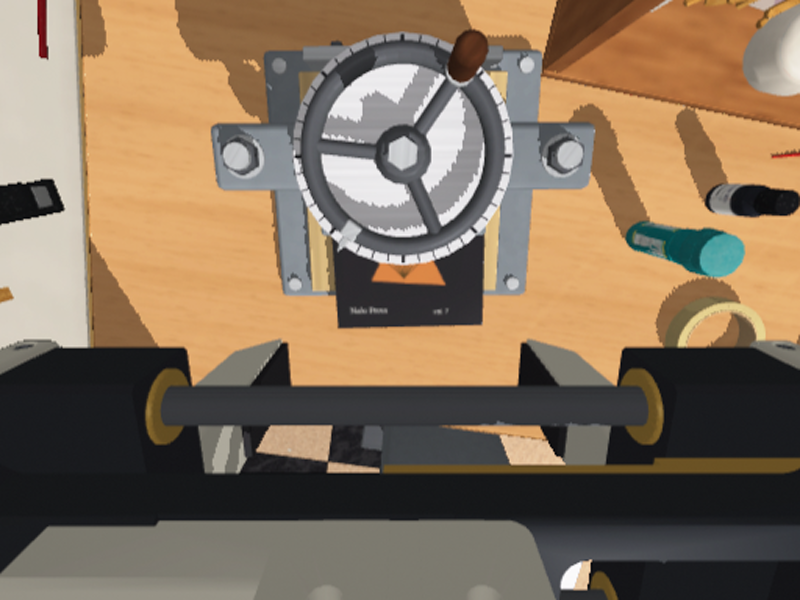

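Run:
```python
from h import *
import json
from scipy.optimize import least_squares
c=json.load(open("w2.json")); f=lambda u,v,z: ray("w",u/1.5625,v/1.5625,z,c)
D=np.array([f(*p,.163) for p in [(293,150),(513,150),(402,265),(403,33),(300,195),(505,195)]])
s=least_squares(lambda p:np.hypot(D[:,0]-p[0],D[:,1]-p[1])-p[2],[.61,.17,.077]);print('dial',s.x,s.fun.round(4))
for n,u,v,z in [("nutL",240,155,.168),("nutR",565,152,.168),("hub",402,152,.205),("htop",472,41,.241),("hbase",462,75,.193),("ptr",345,240,.17),("bFL",338,327,.05),("bFR",483,324,.05),("baseFL",287,294,.022),("baseFR",524,294,.022),("stop L",302,51,.06),("stop R",500,53,.06),("baseBR",541,52,.022)]: print(n,f(u,v,z).round(4))
```

```text
dial [0.61362937 0.17064997 0.07688261] [-0.0005 -0.0002 -0.0005 -0.      0.0008  0.0004]
nutL [0.5977 0.2811 0.168 ]
nutR [0.6339 0.0614 0.168 ]
hub [0.6148 0.1712 0.205 ]
htop [0.6692 0.1447 0.241 ]
hbase [0.6644 0.1424 0.193 ]
ptr [0.5512 0.2029 0.17  ]
bFL [0.4395 0.2131 0.05  ]
bFR [0.4663 0.0626 0.05  ]
baseFL [0.4586 0.2758 0.022 ]
baseFR [0.4987 0.0182 0.022 ]
stop L [0.6916 0.2718 0.06  ]
stop R [0.7166 0.1011 0.06  ]
baseBR [0.734  0.0566 0.022 ]
```

Run:
```python
from h import *
rows((.53,.157,.32,-1.415),[(.4176,.1323,.22,1.728),(.4176,.1323,.043,1.728)])
```

```text
{'x': 0.7, 'y': 11.49, 'z': np.float64(10.0), 'turn': -180.1}
{'x': 0.7, 'y': 11.49, 'z': np.float64(27.7), 'turn': -180.1}
```

{"api": "send_rows", "payload": {"commands": [{"gripper": 9.18, "x": 0, "y": 1, "z": 0.0, "turn": -10}, {"gripper": 9.18, "x": 0.1, "y": 2, "z": 0, "turn": -20}, {"gripper": 9.18, "x": 0.2, "y": 4, "z": 0, "turn": -30}, {"gripper": 9.18, "x": 0.3, "y": 6, "z": 0, "turn": -40}, {"gripper": 9.18, "x": 0.4, "y": 8, "z": 0, "turn": -50}, {"gripper": 9.18, "x": 0.5, "y": 10, "z": 0, "turn": -60}, {"gripper": 9.18, "x": 0.7, "y": 11.5, "z": 1, "turn": -70}, {"gripper": 9.18, "x": 0.7, "y": 11.5, "z": 2, "turn": -80}, {"gripper": 9.18, "x": 0.7, "y": 11.5, "z": 3, "turn": -90}, {"gripper": 9.18, "x": 0.7, "y": 11.5, "z": 4, "turn": -100}, {"gripper": 9.18, "x": 0.7, "y": 11.5, "z": 5, "turn": -110}, {"gripper": 9.18, "x": 0.7, "y": 11.5, "z": 6, "turn": -120}, {"gripper": 9.18, "x": 0.7, "y": 11.5, "z": 7, "turn": -130}, {"gripper": 9.18, "x": 0.7, "y": 11.5, "z": 8, "turn": -140}, {"gripper": 9.18, "x": 0.7, "y": 11.5, "z": 9, "turn": -150}, {"gripper": 9.18, "x": 0.7, "y": 11.5, "z": 10, "turn": -160}, {"gripper": 9.18, "x": 0.7, "y": 11.5, "z": 10, "turn": -170}, {"gripper": 9.18, "x": 0.7, "y": 11.5, "z": 10, "turn": -180}, {"gripper": 9.18, "x": 0.7, "y": 11.5, "z": 10, "turn": -180}]}}

```text
time_s: 4.88
position: [0.4177, 0.1318, 0.22]
tool_rot: [3.141, 0.0, 1.724]
contact_force: [-0.8, -0.3, -0.3]
width: 0.0917
```

{"api": "send_rows", "payload": {"commands": [{"gripper": 9.18, "x": 0, "y": 0, "z": 5, "turn": 0}, {"gripper": 9.18, "x": 0, "y": 0, "z": 10, "turn": 0}, {"gripper": 9.18, "x": 0, "y": 0, "z": 14, "turn": 0}, {"gripper": 9.18, "x": 0, "y": 0, "z": 16.5, "turn": 0}, {"gripper": 9.18, "x": 0, "y": 0, "z": 17.7, "turn": 0}, {"gripper": 9.18, "x": 0, "y": 0, "z": 17.7, "turn": 0}, {"gripper": 9.18, "x": 0, "y": 0.5, "z": 17.7, "turn": 0}, {"gripper": 9.18, "x": 0, "y": 1.0, "z": 17.7, "turn": 0}, {"gripper": 9.18, "x": 0, "y": 1.5, "z": 17.7, "turn": 0}]}}

```text
time_s: 6.0
position: [0.4334, 0.1349, 0.0433]
tool_rot: [3.14, 0.0, 1.727]
contact_force: [0.2, -0.1, -0.4]
width: 0.0921
```

Run:
```python
from h import *
import cv2
s=env.read_state()
im=env.camera("scene"); cv2.imwrite("pics/s3.png",cv2.resize(im[110:240,165:325,::-1],None,fx=4.6,fy=4.6,interpolation=cv2.INTER_CUBIC))
im=env.camera("wrist"); cv2.imwrite("pics/w3.png",cv2.resize(im[:,:,::-1],(800,600),interpolation=cv2.INTER_CUBIC))
print(s["time_s"],s["position"],s["contact_force"])
```

```text
6.0 [0.43340273 0.13494776 0.04331598] [ 0.23682492 -0.13912271 -0.35474055]
```

View pics/s3.png

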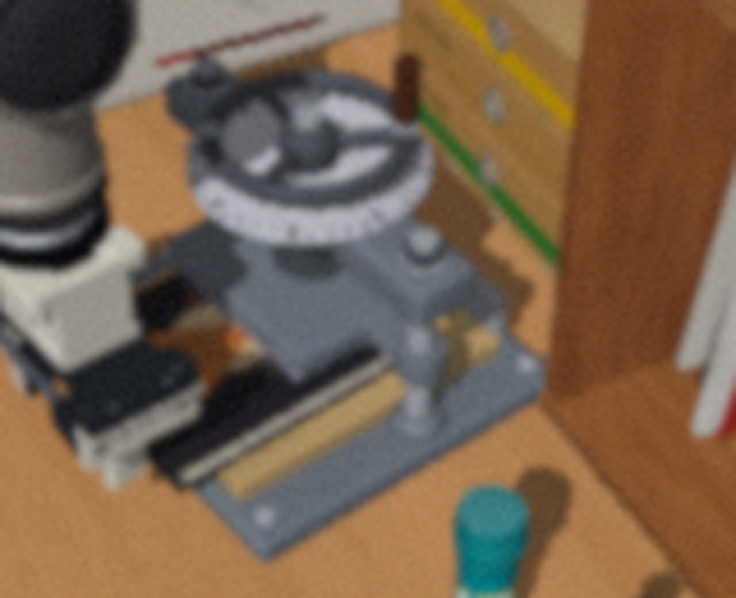

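View pics/w3.png

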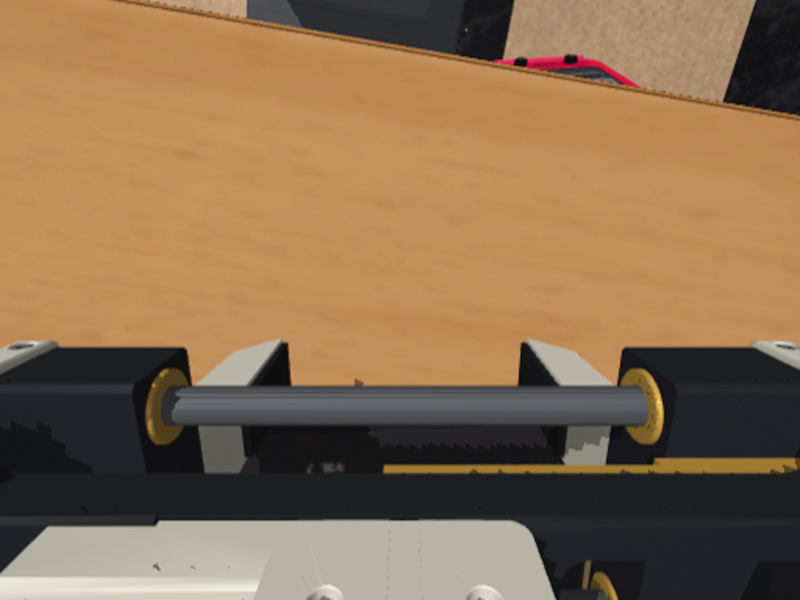

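{"api": "send_rows", "payload": {"commands": [{"gripper": 9.18, "x": 0, "y": 0.5, "z": 0, "turn": 0}, {"gripper": 9.18, "x": 0, "y": 0.9, "z": 0, "turn": 0}, {"gripper": 9.18, "x": 0, "y": 1.2, "z": 0, "turn": 0}, {"gripper": 9.18, "x": 0, "y": 1.5, "z": 0, "turn": 0}, {"gripper": 9.18, "x": 0, "y": 1.8, "z": 0, "turn": 0}, {"gripper": 9.18, "x": 0, "y": 2.1, "z": 0, "turn": 0}, {"gripper": 9.18, "x": 0, "y": 2.4, "z": 0, "turn": 0}]}}

```text
time_s: 6.98
position: [0.4564, 0.1385, 0.0425]
tool_rot: [-3.142, 0.0, 1.727]
contact_force: [-1.6, 0.9, -1.5]
width: 0.0915
```

{"api": "send_rows", "payload": {"commands": [{"gripper": 9.18, "x": 0, "y": 0.3, "z": 0, "turn": 0}, {"gripper": 9.18, "x": 0, "y": 0.6, "z": 0, "turn": 0}, {"gripper": 9.18, "x": 0, "y": 0.9, "z": 0, "turn": 0}, {"gripper": 9.18, "x": 0, "y": 1.2, "z": 0, "turn": 0}, {"gripper": 9.18, "x": 0, "y": 1.5, "z": 0, "turn": 0}, {"gripper": 9.18, "x": 0, "y": 1.8, "z": 0, "turn": 0}, {"gripper": 9.18, "x": 0, "y": 2.1, "z": 0, "turn": 0}]}}

```text
time_s: 7.85
position: [0.4771, 0.1418, 0.0427]
tool_rot: [-3.142, 0.0, 1.727]
contact_force: [-1.6, 0.4, -1.4]
width: 0.0918
```

{"api": "send_rows", "payload": {"commands": [{"gripper": 9.18, "x": 0, "y": 0.2, "z": 0, "turn": 0}, {"gripper": 9.18, "x": 0, "y": 0.4, "z": 0, "turn": 0}, {"gripper": 9.18, "x": 0, "y": 0.6, "z": 0, "turn": 0}, {"gripper": 9.18, "x": 0, "y": 0.8, "z": 0, "turn": 0}, {"gripper": 9.18, "x": 0, "y": 1.0, "z": 0, "turn": 0}]}}

```text
time_s: 8.48
position: [0.4869, 0.1433, 0.0427]
tool_rot: [-3.141, 0.0, 1.727]
contact_force: [-3.8, -1.6, 0.3]
width: 0.0919
```

Run:
```python
from h import *
import cv2
im=env.camera("scene"); cv2.imwrite("pics/s4.png",cv2.resize(im[110:240,165:325,::-1],None,fx=4.6,fy=4.6,interpolation=cv2.INTER_CUBIC))
im=env.camera("top"); cv2.imwrite("pics/t4.png",cv2.resize(im[110:240,130:280,::-1],None,fx=4.6,fy=4.6,interpolation=cv2.INTER_CUBIC))
```

```text
(no output)
```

View pics/s4.png

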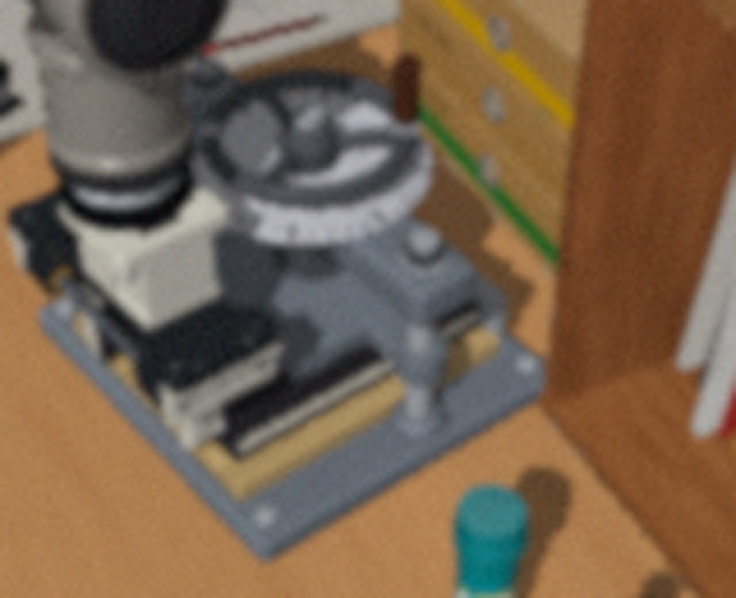

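View pics/t4.png

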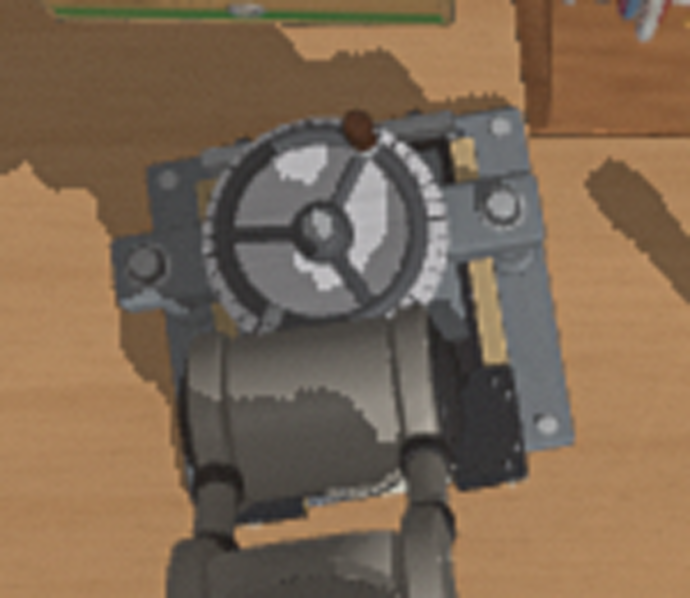

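{"api": "send_rows", "payload": {"commands": [{"gripper": 9.18, "x": 0, "y": 0.1, "z": 0, "turn": 0}, {"gripper": 9.18, "x": 0, "y": 0.2, "z": 0, "turn": 0}, {"gripper": 9.18, "x": 0, "y": 0.3, "z": 0, "turn": 0}]}}

```text
time_s: 8.95
position: [0.4898, 0.1438, 0.0427]
tool_rot: [-3.142, 0.0, 1.727]
contact_force: [-3.5, -1.0, 1.3]
width: 0.0918
```

{"api": "send_rows", "payload": {"commands": [{"gripper": 9.18, "x": 0, "y": 0.1, "z": 0, "turn": 0}, {"gripper": 9.18, "x": 0, "y": 0.2, "z": 0, "turn": 0}]}}

```text
time_s: 9.2
position: [0.4917, 0.1441, 0.0427]
tool_rot: [-3.141, 0.0, 1.727]
contact_force: [-4.6, -0.0, 2.5]
width: 0.0918
```

{"api": "send_rows", "payload": {"commands": [{"gripper": 9.18, "x": 0, "y": 0.1, "z": 0, "turn": 0}]}}

```text
time_s: 9.32
position: [0.4922, 0.1442, 0.0427]
tool_rot: [-3.14, 0.0, 1.727]
contact_force: [-8.3, -2.3, 6.9]
width: 0.0918
```

{"api": "send_rows", "payload": {"commands": [{"gripper": 9.18, "x": 0, "y": 0.1, "z": 0, "turn": 0}]}}

```text
time_s: 9.45
position: [0.4923, 0.1442, 0.0427]
tool_rot: [-3.138, 0.0, 1.727]
contact_force: [-11.1, -2.0, 9.6]
width: 0.0918
```

{"api": "send_rows", "payload": {"commands": [{"gripper": 9.18, "x": 0, "y": 0.05, "z": 0, "turn": 0}, {"gripper": 9.18, "x": 0, "y": 0.05, "z": 0, "turn": 0}]}}

```text
time_s: 9.7
position: [0.4922, 0.1442, 0.0427]
tool_rot: [-3.137, 0.0, 1.727]
contact_force: [-11.4, -2.3, 8.2]
width: 0.0916
```

{"api": "send_rows", "payload": {"commands": [{"gripper": 9.18, "x": 0, "y": 0.0, "z": 0, "turn": 0}, {"gripper": 9.18, "x": 0, "y": 0, "z": 0, "turn": 0}]}}

```text
time_s: 9.95
position: [0.4922, 0.1442, 0.0427]
tool_rot: [-3.137, 0.0, 1.727]
contact_force: [-10.8, -2.7, 8.7]
width: 0.0919
```

{"api": "send_rows", "payload": {"commands": [{"gripper": 9.18, "x": 0, "y": -1, "z": 0, "turn": 0}, {"gripper": 9.18, "x": 0, "y": -3.5, "z": 0, "turn": 0}, {"gripper": 8, "x": 0, "y": -5, "z": -4, "turn": 0}, {"gripper": 7, "x": 0, "y": -6, "z": -9, "turn": 5}, {"gripper": 6, "x": 0, "y": -6, "z": -15, "turn": 10}, {"gripper": 5, "x": 0, "y": -6, "z": -21, "turn": 15}, {"gripper": 5, "x": 0, "y": -6, "z": -26, "turn": 20}, {"gripper": 5, "x": 0, "y": -6, "z": -26, "turn": 26}, {"gripper": 5, "x": 0, "y": -6, "z": -26, "turn": 26}, {"gripper": 5, "x": 0, "y": -6, "z": -26, "turn": 26}]}}

```text
time_s: 11.2
position: [0.435, 0.1352, 0.3021]
tool_rot: [-3.141, 0.0, 1.275]
contact_force: [-0.0, -0.4, 0.3]
width: 0.0499
```

Run:
```python
from h import *
import cv2
s=env.read_state(); print(s["time_s"],s["position"],s["tool_rot"])
im=env.camera("scene"); cv2.imwrite("pics/s5.png",cv2.resize(im[110:240,165:325,::-1],None,fx=4.6,fy=4.6,interpolation=cv2.INTER_CUBIC))
im=env.camera("top"); cv2.imwrite("pics/t5.png",cv2.resize(im[110:240,130:280,::-1],None,fx=4.6,fy=4.6,interpolation=cv2.INTER_CUBIC))
```

```text
11.2 [0.43495406 0.13518409 0.30211236] [-3.14126748e+00  2.37634191e-04  1.27482698e+00]
```

View pics/s5.png

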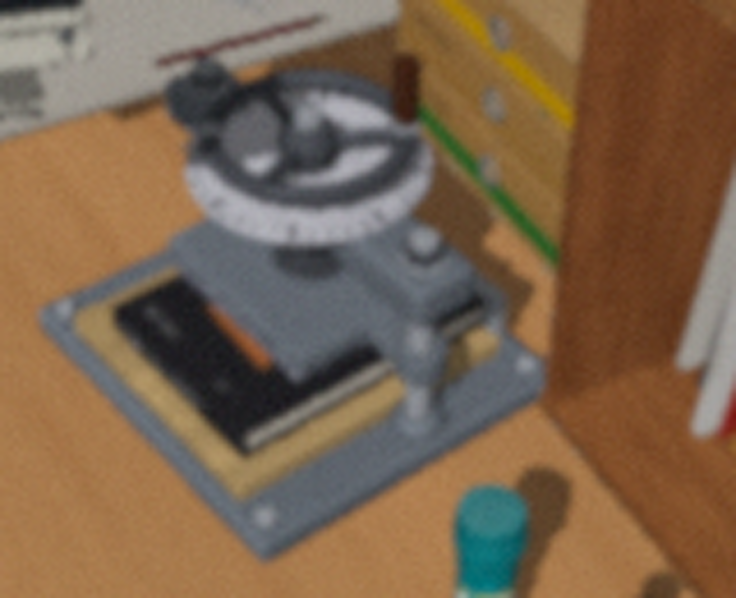

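View pics/t5.png

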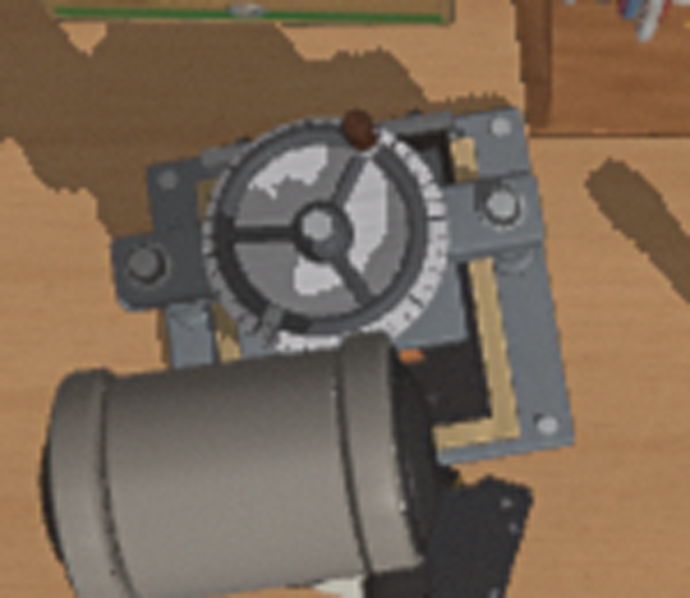

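Run:
```python
from h import *
rows((.435,.135,.303,1.2729),[(.667,.1433,.303,1.2729),(.667,.1433,.199,1.2729)])
```

```text
{'x': 7.6, 'y': 21.93, 'z': np.float64(-0.0), 'turn': -0.0}
{'x': 7.6, 'y': 21.93, 'z': np.float64(10.4), 'turn': -0.0}
```

{"api": "send_rows", "payload": {"commands": [{"gripper": 5, "x": 1.5, "y": 4.4, "z": 0, "turn": 0}, {"gripper": 5, "x": 3, "y": 8.8, "z": 0, "turn": 0}, {"gripper": 5, "x": 4.5, "y": 13.2, "z": 0, "turn": 0}, {"gripper": 5, "x": 6, "y": 17.5, "z": 0, "turn": 0}, {"gripper": 5, "x": 7.6, "y": 21.9, "z": 0, "turn": 0}, {"gripper": 5, "x": 7.6, "y": 21.9, "z": 0, "turn": 0}, {"gripper": 5, "x": 7.6, "y": 21.9, "z": 2, "turn": 0}]}}

```text
time_s: 12.18
position: [0.667, 0.1437, 0.2828]
tool_rot: [3.14, -0.001, 1.274]
contact_force: [-0.5, 0.1, -0.2]
width: 0.0499
```

Run:
```python
from h import *
import cv2
s=env.read_state(); print(s["time_s"],s["position"],s["tool_rot"])
im=env.camera("scene"); cv2.imwrite("pics/s6.png",cv2.resize(im[90:220,165:325,::-1],None,fx=4.6,fy=4.6,interpolation=cv2.INTER_CUBIC))
im=env.camera("wrist"); cv2.imwrite("pics/w6.png",cv2.resize(im[:,:,::-1],(800,600),interpolation=cv2.INTER_CUBIC))
for z in (.241,.217,.193): print(proj("wrist",[.667,.1433,z])*1.5625)
```

```text
12.175 [0.66701991 0.14366652 0.28279019] [ 3.14016632e+00 -6.12183248e-04  1.27359058e+00]
[403.82215677 336.89420775]
[403.90609792 321.37234234]
[403.97480471 308.66751892]
```

View pics/s6.png

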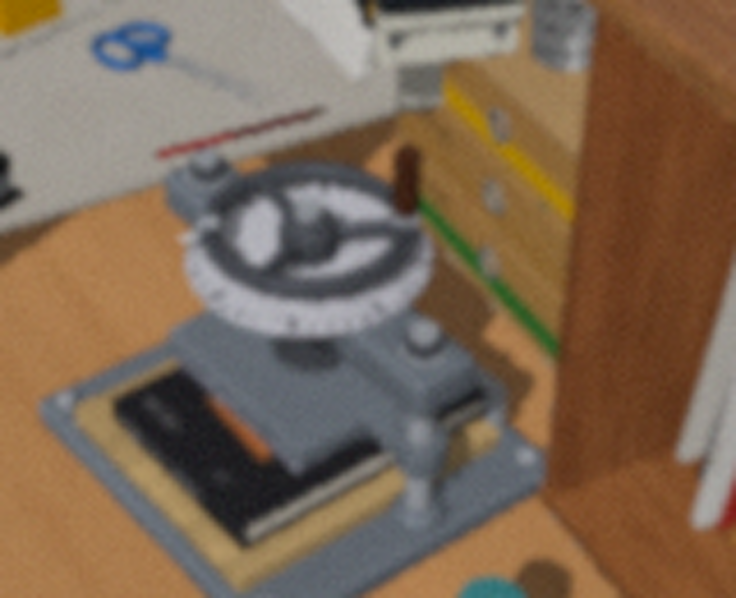

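View pics/w6.png

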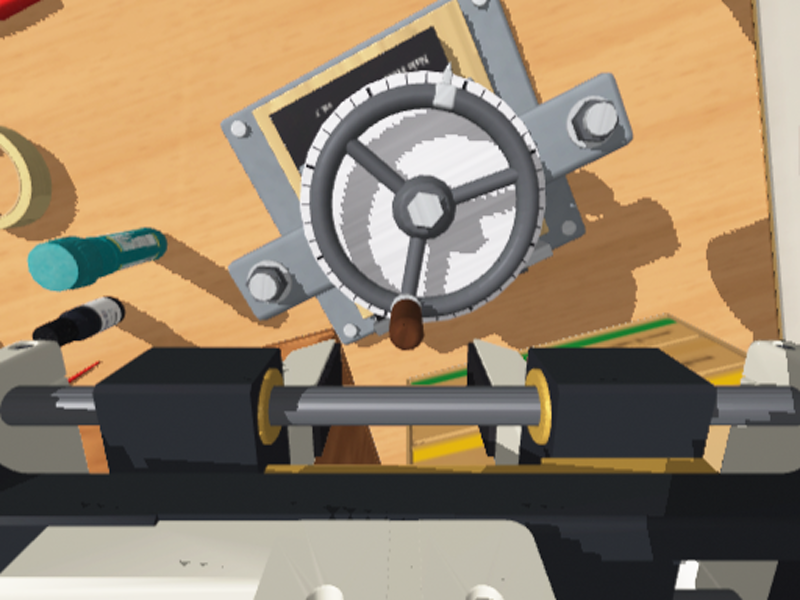

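{"api": "send_rows", "payload": {"commands": [{"gripper": 5, "x": 0, "y": 0, "z": 3, "turn": 0}, {"gripper": 5, "x": 0, "y": 0, "z": 6, "turn": 0}, {"gripper": 5, "x": 0, "y": 0, "z": 8.4, "turn": 0}, {"gripper": 5, "x": 0, "y": 0, "z": 8.4, "turn": 0}, {"gripper": 3, "x": 0, "y": 0, "z": 8.4, "turn": 0}, {"gripper": 2, "x": 0, "y": 0, "z": 8.4, "turn": 0}, {"gripper": 1.8, "x": 0, "y": 0, "z": 8.4, "turn": 0}, {"gripper": 1.0, "x": 0, "y": 0, "z": 8.4, "turn": 0}, {"gripper": 1.0, "x": 0, "y": 0, "z": 8.4, "turn": 0}, {"gripper": 1.0, "x": 0, "y": 0, "z": 8.4, "turn": 0}], "newtons": 50}}

```text
time_s: 13.52
position: [0.6669, 0.144, 0.1993]
tool_rot: [3.141, -0.001, 1.273]
contact_force: [0.6, 2.8, 3.9]
width: 0.017
```

```bash
cat >> h.py <<'E'
C=np.array([.614,.171]);R=.06;YAW=1.2729;P0=-.472
def pt(th): return C+R*np.array([np.cos(P0-th),np.sin(P0-th)])
def arc(a,b,n):
    X=np.array([np.cos(YAW),np.sin(YAW)]);Y=np.array([np.sin(YAW),-np.cos(YAW)])
    for t in np.linspace(a,b,n+1)[1:]:
        d=pt(t)-pt(a); print('%.2f'%t,'{"gripper":1,"x":%.2f,"y":%.2f,"z":0,"turn":0}'%(d@X*100,d@Y*100))
def tang():
    s=env.read_state(); p=np.array(s["position"][:2])-C; r=np.hypot(*p); ph=np.arctan2(p[1],p[0])
    t=np.array([np.sin(ph),-np.cos(ph)]); f=np.array(s["contact_force"])
    th=(P0-ph)%(2*np.pi); th=th-2*np.pi if th>6 else th
    print("t %.2f th %.3f r %.4f Ftan(resist) %.2f Frad %.2f Fz %.2f w %.4f"%(s["time_s"],th,r,-f[:2]@t,f[:2]@p/r,f[2],s["width"]))
E
python3 - <<'E'
from h import *
tang(); arc(0,.4,8);
E
```

```text
t 13.53 th -0.000 r 0.0594 Ftan(resist) 2.78 Frad -0.79 Fz 3.94 w 0.0170
0.05 {"gripper":1,"x":-0.29,"y":-0.06,"z":0,"turn":0}
0.10 {"gripper":1,"x":-0.58,"y":-0.13,"z":0,"turn":0}
0.15 {"gripper":1,"x":-0.87,"y":-0.22,"z":0,"turn":0}
0.20 {"gripper":1,"x":-1.15,"y":-0.32,"z":0,"turn":0}
0.25 {"gripper":1,"x":-1.43,"y":-0.44,"z":0,"turn":0}
0.30 {"gripper":1,"x":-1.70,"y":-0.57,"z":0,"turn":0}
0.35 {"gripper":1,"x":-1.96,"y":-0.71,"z":0,"turn":0}
0.40 {"gripper":1,"x":-2.22,"y":-0.87,"z":0,"turn":0}
```

{"api": "send_rows", "payload": {"commands": [{"gripper": 1, "x": -0.29, "y": -0.06, "z": 0, "turn": 0}, {"gripper": 1, "x": -0.58, "y": -0.13, "z": 0, "turn": 0}, {"gripper": 1, "x": -0.87, "y": -0.22, "z": 0, "turn": 0}, {"gripper": 1, "x": -1.15, "y": -0.32, "z": 0, "turn": 0}]}}

```text
time_s: 14.02
position: [0.6616, 0.1354, 0.1993]
tool_rot: [3.138, -0.004, 1.274]
contact_force: [6.3, 7.9, 2.0]
width: 0.0171
```

Run:
```python
from h import *
tang(); arc(.2,.4,4); arc(.4,.6,4); arc(.6,.8,4)
```

```text
t 14.03 th 0.170 r 0.0594 Ftan(resist) 10.12 Frad 0.30 Fz 1.99 w 0.0171
0.25 {"gripper":1,"x":-0.28,"y":-0.12,"z":0,"turn":0}
0.30 {"gripper":1,"x":-0.55,"y":-0.25,"z":0,"turn":0}
0.35 {"gripper":1,"x":-0.81,"y":-0.39,"z":0,"turn":0}
0.40 {"gripper":1,"x":-1.07,"y":-0.55,"z":0,"turn":0}
0.45 {"gripper":1,"x":-0.25,"y":-0.17,"z":0,"turn":0}
0.50 {"gripper":1,"x":-0.49,"y":-0.35,"z":0,"turn":0}
0.55 {"gripper":1,"x":-0.72,"y":-0.54,"z":0,"turn":0}
0.60 {"gripper":1,"x":-0.94,"y":-0.75,"z":0,"turn":0}
0.65 {"gripper":1,"x":-0.21,"y":-0.21,"z":0,"turn":0}
0.70 {"gripper":1,"x":-0.41,"y":-0.44,"z":0,"turn":0}
0.75 {"gripper":1,"x":-0.59,"y":-0.67,"z":0,"turn":0}
0.80 {"gripper":1,"x":-0.77,"y":-0.92,"z":0,"turn":0}
```

{"api": "send_rows", "payload": {"commands": [{"gripper": 1, "x": -0.28, "y": -0.12, "z": 0, "turn": 0}, {"gripper": 1, "x": -0.55, "y": -0.25, "z": 0, "turn": 0}, {"gripper": 1, "x": -0.81, "y": -0.39, "z": 0, "turn": 0}, {"gripper": 1, "x": -1.07, "y": -0.55, "z": 0, "turn": 0}]}}

```text
time_s: 14.52
position: [0.6535, 0.1265, 0.1993]
tool_rot: [3.138, -0.004, 1.274]
contact_force: [6.1, 7.3, 1.4]
width: 0.0171
```

```bash
python3 -c "
from h import *
tang()"
```

```text
t 14.53 th 0.373 r 0.0594 Ftan(resist) 9.47 Frad -1.41 Fz 1.35 w 0.0171
```

{"api": "send_rows", "payload": {"commands": [{"gripper": 1, "x": -0.25, "y": -0.17, "z": 0, "turn": 0}, {"gripper": 1, "x": -0.49, "y": -0.35, "z": 0, "turn": 0}, {"gripper": 1, "x": -0.72, "y": -0.54, "z": 0, "turn": 0}, {"gripper": 1, "x": -0.94, "y": -0.75, "z": 0, "turn": 0}]}}

```text
time_s: 15.02
position: [0.6438, 0.1195, 0.1993]
tool_rot: [3.137, -0.004, 1.274]
contact_force: [8.0, 7.0, 0.7]
width: 0.0172
```

```bash
python3 -c "
from h import *
tang();arc(.6,.7,2)
for a in np.arange(.7,2.5,.1): arc(a,a+.1,2)"
```

```text
t 15.03 th 0.575 r 0.0595 Ftan(resist) 10.39 Frad -2.07 Fz 0.71 w 0.0172
0.65 {"gripper":1,"x":-0.21,"y":-0.21,"z":0,"turn":0}
0.70 {"gripper":1,"x":-0.41,"y":-0.44,"z":0,"turn":0}
0.75 {"gripper":1,"x":-0.19,"y":-0.23,"z":0,"turn":0}
0.80 {"gripper":1,"x":-0.36,"y":-0.48,"z":0,"turn":0}
0.85 {"gripper":1,"x":-0.16,"y":-0.25,"z":0,"turn":0}
0.90 {"gripper":1,"x":-0.31,"y":-0.51,"z":0,"turn":0}
0.95 {"gripper":1,"x":-0.14,"y":-0.27,"z":0,"turn":0}
1.00 {"gripper":1,"x":-0.26,"y":-0.54,"z":0,"turn":0}
1.05 {"gripper":1,"x":-0.11,"y":-0.28,"z":0,"turn":0}
1.10 {"gripper":1,"x":-0.20,"y":-0.56,"z":0,"turn":0}
1.15 {"gripper":1,"x":-0.08,"y":-0.29,"z":0,"turn":0}
1.20 {"gripper":1,"x":-0.15,"y":-0.58,"z":0,"turn":0}
1.25 {"gripper":1,"x":-0.05,"y":-0.30,"z":0,"turn":0}
1.30 {"gripper":1,"x":-0.09,"y":-0.59,"z":0,"turn":0}
1.35 {"gripper":1,"x":-0.02,"y":-0.30,"z":0,"turn":0}
1.40 {"gripper":1,"x":-0.03,"y":-0.60,"z":0,"turn":0}
1.45 {"gripper":1,"x":0.01,"y":-0.30,"z":0,"turn":0}
1.50 {"gripper":1,"x":0.03,"y":-0.60,"z":0,"turn":0}
1.55 {"gripper":1,"x":0.04,"y":-0.30,"z":0,"turn":0}
1.60
[... 302 characters left out ...]
0,"turn":0}
1.90 {"gripper":1,"x":0.26,"y":-0.54,"z":0,"turn":0}
1.95 {"gripper":1,"x":0.15,"y":-0.26,"z":0,"turn":0}
2.00 {"gripper":1,"x":0.32,"y":-0.51,"z":0,"turn":0}
2.05 {"gripper":1,"x":0.18,"y":-0.24,"z":0,"turn":0}
2.10 {"gripper":1,"x":0.36,"y":-0.48,"z":0,"turn":0}
2.15 {"gripper":1,"x":0.20,"y":-0.22,"z":0,"turn":0}
2.20 {"gripper":1,"x":0.41,"y":-0.44,"z":0,"turn":0}
2.25 {"gripper":1,"x":0.22,"y":-0.20,"z":0,"turn":0}
2.30 {"gripper":1,"x":0.45,"y":-0.39,"z":0,"turn":0}
2.35 {"gripper":1,"x":0.24,"y":-0.18,"z":0,"turn":0}
2.40 {"gripper":1,"x":0.49,"y":-0.35,"z":0,"turn":0}
2.45 {"gripper":1,"x":0.26,"y":-0.15,"z":0,"turn":0}
2.50 {"gripper":1,"x":0.52,"y":-0.30,"z":0,"turn":0}
```

{"api": "send_rows", "payload": {"commands": [{"gripper": 1, "x": -0.21, "y": -0.21, "z": 0, "turn": 0}, {"gripper": 1, "x": -0.41, "y": -0.44, "z": 0, "turn": 0}]}}

```text
time_s: 15.28
position: [0.6385, 0.1167, 0.1994]
tool_rot: [3.137, -0.004, 1.273]
contact_force: [8.9, 6.9, 0.8]
width: 0.0175
```

```bash
python3 -c "
from h import *
tang()"
```

```text
t 15.28 th 0.675 r 0.0596 Ftan(resist) 10.93 Frad -2.67 Fz 0.84 w 0.0175
```

{"api": "send_rows", "payload": {"commands": [{"gripper": 1, "x": -0.19, "y": -0.23, "z": 0, "turn": 0}, {"gripper": 1, "x": -0.36, "y": -0.48, "z": 0, "turn": 0}]}}

```text
time_s: 15.52
position: [0.633, 0.1145, 0.1993]
tool_rot: [3.136, -0.004, 1.273]
contact_force: [8.8, 5.9, 1.0]
width: 0.017
```

```bash
python3 -c "
from h import *
tang()"
```

```text
t 15.53 th 0.774 r 0.0596 Ftan(resist) 10.19 Frad -2.76 Fz 1.01 w 0.0170
```

{"api": "send_rows", "payload": {"commands": [{"gripper": 1, "x": -0.16, "y": -0.25, "z": 0, "turn": 0}, {"gripper": 1, "x": -0.31, "y": -0.51, "z": 0, "turn": 0}]}}

```text
time_s: 15.78
position: [0.6273, 0.1129, 0.1993]
tool_rot: [3.136, -0.003, 1.273]
contact_force: [9.1, 5.6, 0.4]
width: 0.0174
```

```bash
python3 -c "
from h import *
tang()"
```

```text
t 15.78 th 0.873 r 0.0596 Ftan(resist) 10.15 Frad -3.45 Fz 0.38 w 0.0174
```

{"api": "send_rows", "payload": {"commands": [{"gripper": 1, "x": -0.14, "y": -0.27, "z": 0, "turn": 0}, {"gripper": 1, "x": -0.26, "y": -0.54, "z": 0, "turn": 0}]}}

```text
time_s: 16.02
position: [0.6215, 0.1118, 0.1993]
tool_rot: [3.136, -0.003, 1.273]
contact_force: [10.6, 4.2, -0.7]
width: 0.0175
```

```bash
python3 -c "
from h import *
tang()"
```

```text
t 16.02 th 0.972 r 0.0597 Ftan(resist) 11.08 Frad -2.87 Fz -0.65 w 0.0175
```

{"api": "send_rows", "payload": {"commands": [{"gripper": 1, "x": -0.11, "y": -0.28, "z": 0, "turn": 0}, {"gripper": 1, "x": -0.2, "y": -0.56, "z": 0, "turn": 0}]}}

```text
time_s: 16.27
position: [0.6157, 0.1113, 0.1993]
tool_rot: [3.135, -0.003, 1.273]
contact_force: [9.6, 3.7, -0.6]
width: 0.0173
```

```bash
python3 -c "
from h import *
tang()"
```

```text
t 16.27 th 1.070 r 0.0597 Ftan(resist) 9.72 Frad -3.38 Fz -0.56 w 0.0173
```

{"api": "send_rows", "payload": {"commands": [{"gripper": 1, "x": -0.08, "y": -0.29, "z": 0, "turn": 0}, {"gripper": 1, "x": -0.15, "y": -0.58, "z": 0, "turn": 0}]}}

```text
time_s: 16.52
position: [0.61, 0.1114, 0.1994]
tool_rot: [3.135, -0.003, 1.273]
contact_force: [11.8, 2.1, -2.3]
width: 0.0175
```

```bash
python3 -c "
from h import *
tang()"
```

```text
t 16.52 th 1.166 r 0.0598 Ftan(resist) 11.59 Frad -2.85 Fz -2.35 w 0.0175
```

{"api": "send_rows", "payload": {"commands": [{"gripper": 1, "x": -0.05, "y": -0.3, "z": 0, "turn": 0}]}}

```text
time_s: 16.65
position: [0.6074, 0.1115, 0.1993]
tool_rot: [3.134, -0.003, 1.273]
contact_force: [13.1, 2.4, -2.0]
width: 0.0172
```

```bash
python3 -c "
from h import *
tang()"
```

```text
t 16.65 th 1.209 r 0.0598 Ftan(resist) 12.79 Frad -3.85 Fz -2.02 w 0.0172
```

{"api": "send_rows", "payload": {"commands": [{"gripper": 1, "x": -0.04, "y": -0.29, "z": 0, "turn": 0}]}}

```text
time_s: 16.77
position: [0.6047, 0.1119, 0.1993]
tool_rot: [3.133, -0.003, 1.273]
contact_force: [14.5, 2.7, -2.1]
width: 0.0171
```

```bash
python3 -c "
from h import *
tang()"
```

```text
t 16.77 th 1.255 r 0.0598 Ftan(resist) 13.89 Frad -4.90 Fz -2.09 w 0.0171
```

{"api": "send_rows", "payload": {"commands": [{"gripper": 1, "x": -0.02, "y": -0.3, "z": 0, "turn": 0}]}}

```text
time_s: 16.9
position: [0.6019, 0.1124, 0.1994]
tool_rot: [3.133, -0.003, 1.272]
contact_force: [14.2, 1.2, -1.8]
width: 0.0171
```

```bash
python3 -c "
from h import *
tang()"
```

```text
t 16.90 th 1.302 r 0.0599 Ftan(resist) 13.66 Frad -4.03 Fz -1.80 w 0.0171
```

{"api": "send_rows", "payload": {"commands": [{"gripper": 1, "x": -0.01, "y": -0.3, "z": 0, "turn": 0}]}}

```text
time_s: 17.02
position: [0.5991, 0.113, 0.1994]
tool_rot: [3.133, -0.002, 1.272]
contact_force: [13.9, 1.0, -2.2]
width: 0.0174
```

```bash
python3 -c "
from h import *
tang()"
```

```text
t 17.02 th 1.350 r 0.0599 Ftan(resist) 13.22 Frad -4.45 Fz -2.17 w 0.0174
```

{"api": "send_rows", "payload": {"commands": [{"gripper": 1, "x": 0.01, "y": -0.3, "z": 0, "turn": 0}, {"gripper": 1, "x": 0.03, "y": -0.6, "z": 0, "turn": 0}]}}

```text
time_s: 17.27
position: [0.5937, 0.1146, 0.1994]
tool_rot: [3.132, -0.002, 1.272]
contact_force: [14.8, -0.0, -4.0]
width: 0.0171
```

```bash
python3 -c "
from h import *
tang()"
```

```text
t 17.27 th 1.444 r 0.0599 Ftan(resist) 13.88 Frad -4.99 Fz -3.95 w 0.0171
```

{"api": "send_rows", "payload": {"commands": [{"gripper": 1, "x": 0.04, "y": -0.3, "z": 0, "turn": 0}, {"gripper": 1, "x": 0.09, "y": -0.59, "z": 0, "turn": 0}]}}

```text
time_s: 17.52
position: [0.5885, 0.1167, 0.1994]
tool_rot: [3.132, -0.001, 1.272]
contact_force: [15.1, -2.9, -2.8]
width: 0.0171
```

```bash
python3 -c "
from h import *
tang()"
```

```text
t 17.52 th 1.539 r 0.0600 Ftan(resist) 14.90 Frad -3.85 Fz -2.78 w 0.0171
```

{"api": "send_rows", "payload": {"commands": [{"gripper": 1, "x": 0.07, "y": -0.29, "z": 0, "turn": 0}, {"gripper": 1, "x": 0.15, "y": -0.58, "z": 0, "turn": 0}]}}

```text
time_s: 17.77
position: [0.5834, 0.1193, 0.1994]
tool_rot: [3.132, -0.0, 1.272]
contact_force: [15.8, -4.7, -3.0]
width: 0.017
```

```bash
python3 -c "
from h import *
tang()"
```

```text
t 17.77 th 1.633 r 0.0601 Ftan(resist) 16.02 Frad -3.95 Fz -3.00 w 0.0170
```

{"api": "send_rows", "payload": {"commands": [{"gripper": 1, "x": 0.1, "y": -0.28, "z": 0, "turn": 0}, {"gripper": 1, "x": 0.21, "y": -0.56, "z": 0, "turn": 0}]}}

```text
time_s: 18.02
position: [0.5787, 0.1224, 0.1994]
tool_rot: [3.131, 0.001, 1.272]
contact_force: [14.5, -6.7, -2.3]
width: 0.017
```

```bash
python3 -c "
from h import *
tang()"
```

```text
t 18.02 th 1.727 r 0.0601 Ftan(resist) 15.68 Frad -3.09 Fz -2.35 w 0.0170
```

{"api": "send_rows", "payload": {"commands": [{"gripper": 1, "x": 0.12, "y": -0.27, "z": 0, "turn": 0}, {"gripper": 1, "x": 0.26, "y": -0.54, "z": 0, "turn": 0}]}}

```text
time_s: 18.27
position: [0.5742, 0.1259, 0.1993]
tool_rot: [3.132, 0.002, 1.271]
contact_force: [13.3, -9.5, -1.0]
width: 0.0173
```

```bash
python3 -c "
from h import *
tang(); arc(1.9,1.98,2)"
```

```text
t 18.27 th 1.822 r 0.0602 Ftan(resist) 16.21 Frad -1.68 Fz -0.98 w 0.0173
1.94 {"gripper":1,"x":0.12,"y":-0.21,"z":0,"turn":0}
1.98 {"gripper":1,"x":0.25,"y":-0.41,"z":0,"turn":0}
```

{"api": "send_rows", "payload": {"commands": [{"gripper": 1, "x": 0.12, "y": -0.21, "z": 0, "turn": 0}, {"gripper": 1, "x": 0.25, "y": -0.41, "z": 0, "turn": 0}]}}

```text
time_s: 18.52
position: [0.5709, 0.129, 0.1994]
tool_rot: [3.132, 0.003, 1.271]
contact_force: [13.3, -11.1, -2.4]
width: 0.0169
```

```bash
python3 -c "
from h import *
tang(); arc(1.98,1.92,1)"
```

```text
t 18.52 th 1.897 r 0.0602 Ftan(resist) 17.18 Frad -1.77 Fz -2.42 w 0.0169
1.92 {"gripper":1,"x":-0.19,"y":0.31,"z":0,"turn":0}
```

{"api": "send_rows", "payload": {"commands": [{"gripper": 1, "x": 0, "y": 0, "z": 0, "turn": 0}, {"gripper": 1, "x": -0.15, "y": 0.25, "z": 0, "turn": 0}, {"gripper": 2.5, "x": -0.19, "y": 0.31, "z": 0, "turn": 0}, {"gripper": 4, "x": -0.19, "y": 0.31, "z": 0, "turn": 0}, {"gripper": 5, "x": -0.19, "y": 0.31, "z": 0, "turn": 0}, {"gripper": 5, "x": -0.19, "y": 0.31, "z": 0, "turn": 0}]}}

```text
time_s: 19.27
position: [0.5691, 0.13, 0.1985]
tool_rot: [-3.141, 0.0, 1.273]
contact_force: [0.9, 0.0, 0.2]
width: 0.0484
```

```bash
python3 -c "
from h import *
tang()"
```

```text
t 19.27 th 1.929 r 0.0608 Ftan(resist) 0.60 Frad -0.66 Fz 0.20 w 0.0484
```

Free of the handle; lift straight up, back away, and look.

{"api": "send_rows", "payload": {"commands": [{"gripper": 5, "x": 0, "y": 0, "z": -2, "turn": 0}, {"gripper": 5, "x": 0, "y": 0, "z": -6, "turn": 0}, {"gripper": 5, "x": 0, "y": 0, "z": -11, "turn": 0}, {"gripper": 5, "x": 0, "y": 0, "z": -14, "turn": 0}, {"gripper": 5, "x": 0, "y": 1.5, "z": -14, "turn": 0}, {"gripper": 5, "x": 0, "y": 3, "z": -14, "turn": 0}, {"gripper": 5, "x": 0, "y": 3, "z": -14, "turn": 0}, {"gripper": 5, "x": 0, "y": 3, "z": -14, "turn": 0}]}}

```text
time_s: 20.27
position: [0.5976, 0.1212, 0.3385]
tool_rot: [-3.141, 0.0, 1.273]
contact_force: [0.2, 0.7, 0.2]
width: 0.05
```

Run:
```python
from h import *
import cv2,json
s=env.read_state(); c=env.get_calibration("wrist"); print(s["time_s"],s["position"],s["contact_force"])
json.dump({k:np.array(c[k]).tolist() for k in("K","world_from_camera")},open("w7.json","w"))
im=env.camera("wrist"); cv2.imwrite("pics/w7.png",cv2.resize(im[:,:,::-1],(800,600),interpolation=cv2.INTER_CUBIC))
im=env.camera("scene"); cv2.imwrite("pics/s7.png",cv2.resize(im[90:220,165:325,::-1],None,fx=4.6,fy=4.6,interpolation=cv2.INTER_CUBIC))
```

```text
20.275 [0.59759726 0.12122563 0.33849178] [0.17526565 0.74196036 0.20722427]
```

View pics/w7.png

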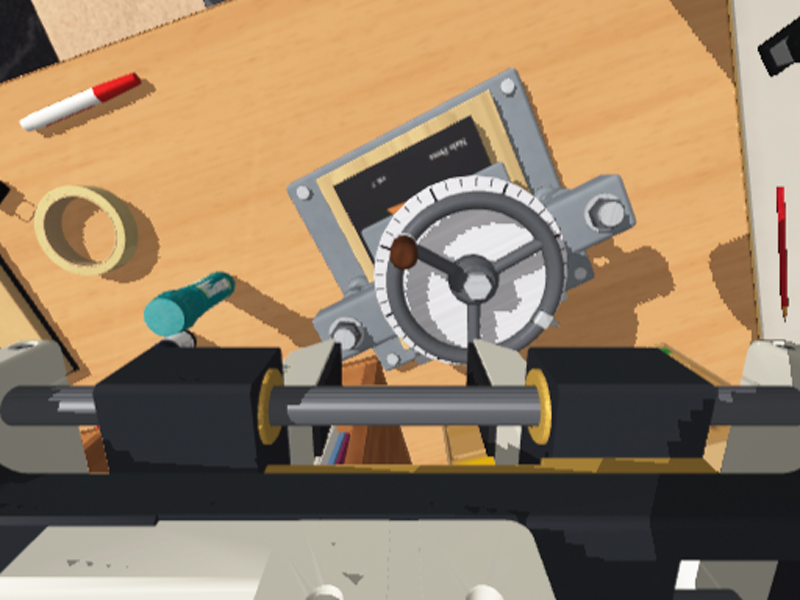

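View pics/s7.png

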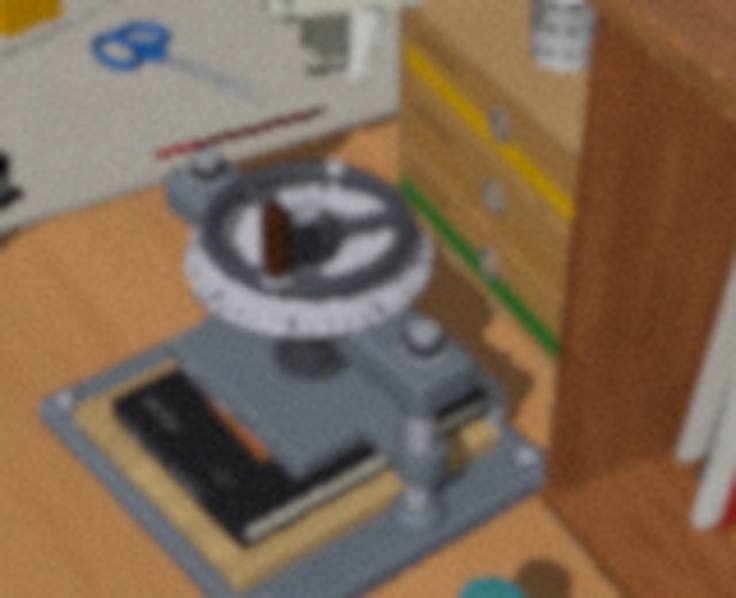

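Run:
```python
from h import *
import json
c=json.load(open("w7.json")); f=lambda u,v,z: ray("w",u/1.5625,v/1.5625,z,c)
for n,u,v,z in [("htop",403,248,.241),("hbase",405,256,.193),("ptr",549,323,.17),("hub",478,283,.205)]:
    p=f(u,v,z)[:2]-C; ph=np.arctan2(p[1],p[0])%(2*np.pi)-2*np.pi; print(n,p.round(4),np.hypot(*p).round(4),'th',round(P0-ph,3), round(P0-ph+np.pi-2*np.pi if n=="ptr" else 0,3))
a,b=0.157,0
for n,u,v,z in [("bookFL",475,115,.053),("bookFR",333,184,.053),("boardFL",490,91,.034),("boardFR",320,174,.034)]:
    p=f(u,v,z)[:2]-C; print(n,(np.array([[np.cos(.157),np.sin(.157)],[-np.sin(.157),np.cos(.157)]])@p).round(4))
for n,u,v,z in [("glue",172,309,.129),("tape",86,229,.025)]: print(n,f(u,v,z).round(3))
print(ray("top",327,212,.025))
```

```text
htop [-0.0475 -0.0404] 0.0623 th 1.965 0
hbase [-0.0345 -0.043 ] 0.0551 th 1.775 0
ptr [0.0551 0.0503] 0.0746 th 5.071 1.929
hub [-0.0034  0.0007] 0.0035 th 2.872 0
bookFL [-0.1121  0.0729]
bookFR [-0.1157 -0.0801]
boardFL [-0.1268  0.0988]
boardFR [-0.1316 -0.0902]
glue [ 0.575 -0.088  0.129]
tape [ 0.477 -0.204  0.025]
[ 0.47499105 -0.21194455  0.025     ]
```

```bash
python3 -c "
from plant import env
print(env.job_done(), env.read_state()['time_s'])"
```

```text
the job is handed in; nothing more can be done
the job is handed in; nothing more can be done
```

The book is in against the back stop and pressed an eighth of a turn past first touch, and the job was handed in at about 20 s. The simulator gave no verdict.

- **Book:** I slid it in with both open fingers until it stopped on the back stop, pushing with at most about 11 N along the press (about 15 N in all). At that moment the fingers were where the home position puts them. In the last picture its front edge is at about x = -114 mm (home is -115 mm). It is square with the board to within what I can measure.
- **Handwheel:** Running free it took about 10.3 N. The force stepped up by about 2 N at roughly 1.13 rad from the start, with about 0.05 rad of uncertainty. I then turned on to about 1.90 rad, 0.77 rad past that point, where the force was 17.2 N against the 17.3 N expected. The pointer in the last picture reads about 1.93 rad and stands towards the far side.
- **Letting go:** I eased off the load before opening the fingers, and the arm is now clear of the wheel.
- **Things round about:** Nothing was touched. My rough picture readings for the glue bottle and tape roll differ by 8–12 mm between the first and last looks. I put this down to coarse pixel picking, because the arm did not go near them. I did not re-measure the ink bottle.
- **Other disagreement:** The handle's top and base in the last picture read 1.97 and 1.78 rad, on either side of the arm's own figure.

The press force itself cannot be read directly; I inferred it from the wheel angle and the force at the handle.

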